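# Stock the organiser's carousel with the medium filter cartridges

## Robot

A 6-joint arm with a two-finger parallel gripper is mounted at the origin on the work surface. World frame = base frame: x ahead of the robot, y to its left, z up, the work surface at z = 0. Lengths are in m, angles in rad, forces in N, time in s.
With the tool pointing down it reaches from about 0.325 to 0.775 m from the base axis. Payload 5.5 kg.
Tool frame: the origin (TCP) lies between the finger pads, 19 mm behind the fingertips; this is the grasp point; z points along the fingers, y is the line along which they close (so a half turn about z gives the same grasp; the last joint's range is limited). The gripper opens to 88 mm and grips with 3 to 60 N. Pads are 20 mm wide; open, the fingers measure 115 mm over their backs; the gripper's body (75 mm by 178 mm) begins 61 mm behind the grasp point.
Start: joints at [1.088, 0.091, 1.231, -0, 1.82, -0.057], TCP at [0.248, 0.546, 0.241] pointing down, gripper open.
Joint ranges: [-2.87, 2.87], [-0.86, 2.18], [0.17, 2.46], [-1.51, 4.65], [0.06, 2.69], [-2.65, 2.65]. Speed limits (rad/s): [2.57, 2.57, 3.01, 3.14, 3.14, 3.14].

## Interface

Orientations are given as a unit quaternion [w, x, y, z].
In Python, from bench import * gives the robot as it stands. Calls block until the motion is done:
- move_to(position, orientation): joint-space move of the TCP to a pose.
- move_l(position, speed=0.15, orientation=None): straight line of the TCP; orientation=None keeps the orientation; speed is the mean speed in m/s.
- movej(angles): joint-space move.
- gripper_open() and close(): open the fingers fully, or close them until they stop; the grip force is fixed at half the most.
- hold(seconds).
- inverse_kinematics(position, orientation): joint angles nearest the present ones, or None.
- state(): the state.
- get_image(name): name is "scene" or "top"; returns a dict with "frame" (480x640x3 uint8, blue, green, red), "depth" (480x640 float32, m along the optical axis (not along the pixel's ray), 0 where there is no reading), "camera_matrix" (3x3 intrinsics, pixels), "view" (4x4, takes a point from world to camera coordinates). Camera axes: x right, y up, looking along -z (the intrinsics and any distortion apply to the point x, -y, -z); pixel columns grow to the right and rows downward; lengths in m; the calibration is good to about 2 mm. A picture is of the moment at which its call begins.
A pose or a line that the arm cannot do raises IKError and nothing moves.
- job_done(): hands the job in; it is judged then, once.
The state is a dict: "time": time; "joint_pos": joint angles; "dq": joint speeds; "joint_torque": joint torques, N m; "ee_pos": TCP position; "ee_rot": TCP orientation; "ft_force": force on the tool from outside, world axes, zero at the start; "moment": the same for the moment, N m; "finger_gap": finger opening in m; "finger_force": force on a finger pad.
Only numpy, scipy, OpenCV 4.12 (cv2) and the standard library are available. Lean on these libraries where they do the work, as an engineer would, in place of code of your own. Each camera call takes 0.05 s, during which the arm holds its last target. There are 200 camera calls.

## Task

Restock the carousel of the organiser by the fridge: turn it out by its post handle, a quarter turn anticlockwise, until it clicks into its stop with the tray pointing at the robot; take out the short cartridges left in the tray and put them in the blue box, and lay every medium-length (120 mm) filter cartridge flat in the tray, one to a bay, with its thin neck toward the carousel's hub. Then turn the carousel back until it clicks into its stop with the loaded tray at the shelf. Leave the short (90 mm) and long (150 mm) cartridges on the counter, and everything else, where they are.

Things in the scene. Friction and masses are not known exactly. Their poses are not given: they have to be found in the camera images.
- carousel (a joint): cream round carousel, disc 376 mm wide, turning on an upright axis. 0 = stowed: its tray points to the organiser (robot's left), outer end just under the shelf edge. Grows anticlockwise from above to pi/2 = turned out: tray points to the robot. Both are sprung click stops, hard ends 0.08 rad beyond; let go, it springs to the nearer stop (tips over halfway). Up to 0.15 N m to turn
- hub (a point): centre of the carousel's disc, on its turning axis, on the disc's top face, 22 mm above the counter. The organiser with its carousel may stand up to 0.12 rad askew. A fixed stainless straw holder (60 mm wide, rim 107 mm, straws 170 mm above the counter) stands on the disc 124 mm from the axis, 135 degrees clockwise of the tray's direction
- handle (a point): the carousel's handle: an upright round cream post, 22 mm diameter, from 22 to 84 mm above the counter, 124 mm from the axis, 135 degrees anticlockwise (from above) of the tray's direction. This point is on its axis 70 mm above the counter, a good TCP height
- tray (a point): centre of the grey tray's floor, on the carousel 92 mm from its axis, 27 mm above the counter. x points away from the hub (the tray's direction), y sideways, z up. Four straight bays run along x, centred at y = -69, -23, 23 and 69 mm, each 30 mm wide and 136 mm long inside, parted by ribs 16 mm wide; ribs and rim are 5 mm high
- organiser: slim cream plastic organiser, fixed; origin on the counter under the carousel's axis. On its +y side a bin, 210 to 370 mm from the axis, 115 mm high, 400 mm long (x); above it an open shelf (top 125, underside 115 mm above the counter) that juts out toward the carousel, to 135 mm from the axis, and carries can and mug
- medium1: medium filter cartridge: white plastic square stick, 120 mm overall; the body 20 x 20 x 98 mm, then a thin round neck 12 mm diameter, 22 mm long at its +x end (two thin grey rings near the neck). Origin on its axis at half the overall length, so 10 mm above what it lies on; x along it toward the neck. 40 to 70 g. Any of its four long sides may be down. May be absent (None).
- medium1_neck (a point): tip of medium1's neck, on its axis, 60 mm from its origin
- medium2: medium filter cartridge: white plastic square stick, 120 mm overall; the body 20 x 20 x 98 mm, then a thin round neck 12 mm diameter, 22 mm long at its +x end (two thin grey rings near the neck). Origin on its axis at half the overall length, so 10 mm above what it lies on; x along it toward the neck. 40 to 70 g. Any of its four long sides may be down. May be absent (None).
- medium2_neck (a point): tip of medium2's neck, on its axis, 60 mm from its origin
- medium3: medium filter cartridge: white plastic square stick, 120 mm overall; the body 20 x 20 x 98 mm, then a thin round neck 12 mm diameter, 22 mm long at its +x end (two thin grey rings near the neck). Origin on its axis at half the overall length, so 10 mm above what it lies on; x along it toward the neck. 40 to 70 g. Any of its four long sides may be down. May be absent (None).
- medium3_neck (a point): tip of medium3's neck, on its axis, 60 mm from its origin
- medium4: medium filter cartridge: white plastic square stick, 120 mm overall; the body 20 x 20 x 98 mm, then a thin round neck 12 mm diameter, 22 mm long at its +x end (two thin grey rings near the neck). Origin on its axis at half the overall length, so 10 mm above what it lies on; x along it toward the neck. 40 to 70 g. Any of its four long sides may be down. May be absent (None).
- medium4_neck (a point): tip of medium4's neck, on its axis, 60 mm from its origin
- long1: long filter cartridge, on the counter, looks the same but 150 mm overall (neck again 22 mm of it); leave. Origin on its axis at half length, x toward the neck. May be absent (None).
- long2: long filter cartridge, on the counter, looks the same but 150 mm overall (neck again 22 mm of it); leave. Origin on its axis at half length, x toward the neck. May be absent (None).
- short1: short filter cartridge, on the counter, looks the same but 90 mm overall (neck again 22 mm of it); leave. Origin on its axis at half length, x toward the neck. May be absent (None).
- stray1: short filter cartridge (90 mm overall, neck 22 mm of it, 50 g) left by mistake in a bay of the tray. Origin on its axis at half length, x toward the neck. May be absent (None).
- stray2: short filter cartridge (90 mm overall, neck 22 mm of it, 50 g) left by mistake in a bay of the tray. Origin on its axis at half length, x toward the neck. May be absent (None).
- can: aluminium can on the shelf, 66 mm wide, 115 mm high; bystander. Origin under its centre
- mug: white ceramic mug on the shelf, 80 mm wide, 90 mm high; bystander. Origin under its centre
- blue_box: blue plastic open box on the counter by the cartridges, 110 mm (x) by 140 mm (y), 60 mm high, walls and floor about 4 mm, loose, 0.4 kg; for the strays. Origin under its centre
- can2: aluminium can on the counter beyond the cartridges, 66 mm wide, 115 mm high; bystander. Origin under its centre
- jar: glass jar beyond the cartridges, 70 mm wide, 100 mm high; bystander. Origin under its centre
- bowl: blue ceramic bowl at the far side, 120 mm wide, 50 mm high; bystander. Origin under its centre
Things that resemble listed ones, but are neither listed nor needed, are in the scene too. Leave any black look-alike of the medium1 alone.

How it is judged:
By the outcome, as a careful person would: the job done as asked, in the order asked, and still so for the second after the job is handed in, with the robot touching nothing.
Of medium1, medium2, medium3, medium4 only 3 to 4 are there at a start; the rules pass over those that are not, and their reading is None.
Of long1, long2, short1 only 2 to 3 are there at a start; the rules pass over those that are not, and their reading is None.
Of stray1, stray2 only 1 to 2 are there at a start; the rules pass over those that are not, and their reading is None.
At some moment in a run one of medium1, medium2, medium3, medium4 may be knocked a few centimetres aside while the robot is not near it.
Once in a run the grip may slacken for a moment while it holds something.
It also fails if it takes over 210 s, if anything falls off the work surface, if the arm or the gripper's body presses on something with over 40 N, if the wrist force passes 120 N, or if a joint passes its speed limit or range.

## Working session

There is one attempt and no reset: what is moved stays moved. The work goes in short steps, each a Python script; the robot and the scene stay as the last script left them, time stands still between calls to the robot, and variables do not carry over. Pictures are saved under pics/ and viewed, at most 14 in all, crops included, and the job is handed in when it is done.

```bash
ls; mkdir -p pics
python3 - <<'E'
from bench import *
import cv2,numpy as np
for n in("scene","top"):
    d=get_image(n); cv2.imwrite(f"pics/{n}0.png",d["frame"]); np.savez(f"{n}0.npz",**d)
    print(n,d["camera_matrix"].tolist(),np.round(d["view"],3).tolist(), [k for k in d])
s=state();print(s["time"],s["ee_pos"],s["ee_rot"],s["finger_gap"])
E
```

```text
pics
scene [[619.7135123508566, 0.0, 321.81499060702816], [0.0, 619.7135123508566, 240.15556858013764], [0.0, 0.0, 1.0]] [[-0.196, 0.98, 0.016, 0.078], [-0.592, -0.132, 0.795, 0.24], [0.782, 0.146, 0.606, -1.932], [0.0, 0.0, 0.0, 1.0]] ['frame', 'depth', 'camera_matrix', 'view']
top [[451.6805475841279, 0.0, 315.47825587710713], [0.0, 451.6805475841279, 240.13438999835583], [0.0, 0.0, 1.0]] [[0.008, -1.0, 0.024, 0.005], [0.988, 0.012, 0.153, -0.549], [-0.153, 0.022, 0.988, -0.987], [0.0, 0.0, 0.0, 1.0]] ['frame', 'depth', 'camera_matrix', 'view']
0.1 [0.24771346 0.54621785 0.24032603] [-2.22233648e-04  2.11277989e-01  9.77425613e-01 -8.55748803e-04] 0.0879051701970715
```

View pics/scene0.png

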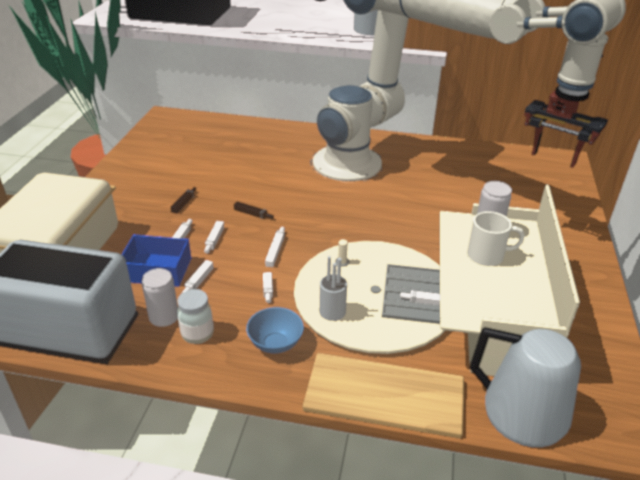

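View pics/top0.png

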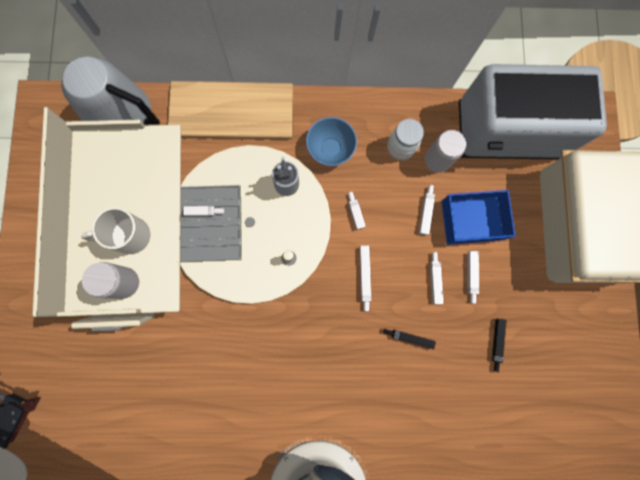

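The top view shows the carousel hub at about (250,222), handle post (288,257), straw holder (286,178) and a stray in the tray at (203,211). There are five white sticks on the counter, at (356,210), (427,210), (365,278), (437,278) and (473,276). The black ones at (410,338) and (498,345) are decoys. Next I measure them.

```bash
cat > h.py <<'E'
from bench import *
import cv2, numpy as np
def ray(d,uv,z):
    uv=np.atleast_2d(np.asarray(uv,float)); K=d["camera_matrix"]; V=d["view"]
    c=np.c_[(uv[:,0]-K[0,2])/K[0,0], -(uv[:,1]-K[1,2])/K[1,1], -np.ones(len(uv))]
    w=c@V[:3,:3]; o=-V[:3,:3].T@V[:3,3]          # row-vector form of R^T c
    return o+w*((z-o[2])/w[:,2])[:,None]
def proj(d,P):
    c=np.atleast_2d(P)@d["view"][:3,:3].T+d["view"][:3,3]; K=d["camera_matrix"]
    return np.c_[K[0,0]*c[:,0]/-c[:,2]+K[0,2], K[1,1]*-c[:,1]/-c[:,2]+K[1,2]]
def sticks(d,z0=0.,box=(330,150,530,330),thr=150,S=4):
    """white sticks in pixel box -> list of dict(c,yaw(to neck),L,uv)"""
    x0,y0,x1,y1=box; f=cv2.resize(d["frame"][y0:y1,x0:x1],None,fx=S,fy=S,interpolation=cv2.INTER_CUBIC)
    hsv=cv2.cvtColor(f,cv2.COLOR_BGR2HSV)
    m=((f.min(2)>thr)&(hsv[...,1]<60)).astype(np.uint8)
    m=cv2.morphologyEx(m,cv2.MORPH_CLOSE,np.ones((9,9)))
    n,lab,st,_=cv2.connectedComponentsWithStats(m); out=[]
    for i in range(1,n):
        if st[i,4]<120*S*S/4: continue
        v,u=np.nonzero(lab==i); px=np.c_[(u+.5)/S-.5+x0,(v+.5)/S-.5+y0]
        P=ray(d,px,z0+.018)[:,:2]; mu=P.mean(0)
        w,E=np.linalg.eigh(np.cov((P-mu).T)); a=E[:,1]; t=(P-mu)@a; s=(P-mu)@[-a[1],a[0]]
        lo,hi=t.min(),t.max(); L=hi-lo
        wd=lambda A,B: np.ptp(np.percentile(s[(t>=A)&(t<=B)],[5,95]))
        wl,wh=wd(lo+.003,lo+.016),wd(hi-.016,hi-.003)
        if wl>wh: a=-a
        else: pass
        # neck is at the narrow end
        narrow_hi = wh<wl
        a=E[:,1] if narrow_hi else -E[:,1]
        b=(t<hi-.03)&(t>lo+.004) if narrow_hi else (t>lo+.03)&(t<hi-.004)
        n_=np.array([-E[1,1],E[0,1]]); q=np.polyfit(t[b],s[b],1); mid=(lo+hi)/2
        yaw=np.arctan2(E[1,1],E[0,1])+np.arctan(q[0]); yaw+=0 if narrow_hi else np.pi
        out.append(dict(c=mu+mid*E[:,1]+np.polyval(q,mid)*n_,yaw=(yaw+np.pi)%(2*np.pi)-np.pi,L=L,w=wd(lo+.3*L,lo+.6*L),ends=(wl,wh),uv=px.mean(0)))
    return out
def show(l):
    for s in l: print("uv",s["uv"].round(),"c",s["c"].round(4),"yaw",round(s["yaw"],3),"L",round(s["L"],4),"w",round(s["w"],4),"ends",np.round(s["ends"],4))
def quat(th):
    """tool down, tool y (closing line) along world angle th+90deg, i.e. tool x along th"""
    return [0.,np.cos(th/2),np.sin(th/2),0.]
E
python3 - <<'E'
from h import *
d=dict(np.load("top0.npz")); 
show(sticks(d)); print('tray'); show(sticks(d,.027,(182,180,246,270)))
D=d["depth"]
for n,uv in dict(hubcap=(250,222),post=(288,257),disc=(310,220),counter=(400,300),tray=(235,195)).items():
    V=d["view"]; K=d["camera_matrix"]; z=D[uv[1],uv[0]]
    c=np.array([(uv[0]-K[0,2])/K[0,0]*z,-(uv[1]-K[1,2])/K[1,1]*z,-z]); print(n,(V[:3,:3].T@(c-V[:3,3])).round(4))
f=d["frame"].astype(int); hsv=cv2.cvtColor(d["frame"],cv2.COLOR_BGR2HSV)
# disc contour: cream, fit ellipse edge points on z=.022
print(hsv[220,310],hsv[220,350],hsv[222,250],hsv[195,235],hsv[257,288],hsv[220,470],hsv[230,427])
c=cv2.resize(d["frame"][140:320,170:530],None,fx=2.2,fy=2.2,interpolation=cv2.INTER_CUBIC);cv2.imwrite("pics/c0.png",c)
E
```

```text
uv [453. 152.] c [ 0.7679 -0.3201] yaw 1.82 L 0.0568 w 0.0161 ends [0.0133 0.0112]
uv [428. 211.] c [ 0.6305 -0.256 ] yaw -0.18 L 0.1209 w 0.0194 ends [0.0095 0.0194]
uv [356. 212.] c [ 0.6266 -0.084 ] yaw 0.283 L 0.0912 w 0.019 ends [0.0098 0.0192]
uv [365. 276.] c [ 0.4665 -0.106 ] yaw -3.114 L 0.1512 w 0.0192 ends [0.0192 0.0102]
uv [474. 275.] c [ 0.4711 -0.3589] yaw 3.105 L 0.1225 w 0.0198 ends [0.0183 0.0098]
uv [437. 280.] c [ 0.468  -0.2718] yaw 0.031 L 0.1212 w 0.0193 ends [0.0094 0.0192]
tray
uv [222. 228.] c [0.5847 0.1849] yaw -2.662 L 0.2103 w 0.0103 ends [0.1317 0.128 ]
uv [202. 210.] c [0.6153 0.2668] yaw -1.55 L 0.0947 w 0.0205 ends [0.0122 0.0205]
hubcap [0.592  0.1628 0.0261]
post [0.5044 0.0711 0.0854]
disc [0.5997 0.0236 0.0202]
counter [ 0.4161 -0.1888 -0.0012]
tray [0.6548 0.1991 0.03  ]
[ 23  25 244] [ 13 140 106] [ 90   2 141] [ 75   4 140] [ 23  25 245] [110 168 206] [  0   2 250]
```

View pics/c0.png

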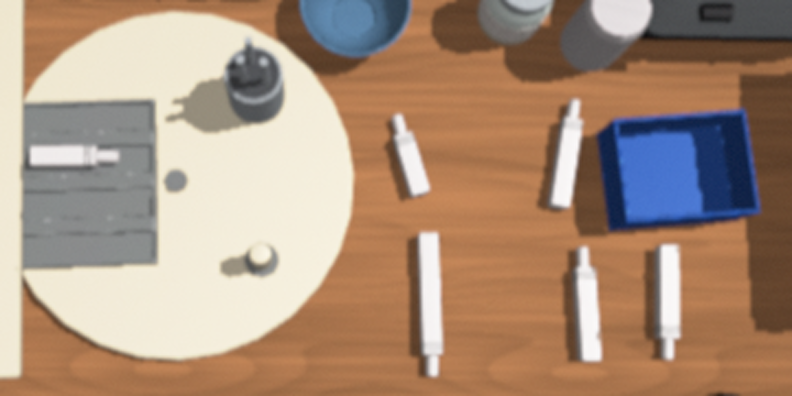

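Two readings for the counter sticks, by length:
- **Medium (120 mm):** (428,211), (474,275) and (437,280), measured at 121, 122 and 121 mm.
- **Not medium:** (356,212) is 91 mm, so short, and (365,276) is 151 mm, so long. Both stay, as do the black ones.

The crop confirms this, and there is one stray in the tray. Next I fit the hub, post and box.

```bash
cat >> h.py <<'E'
from scipy.optimize import least_squares
def circle(P,r):
    return least_squares(lambda c:np.hypot(*(P-c).T)-r,P.mean(0),loss="soft_l1",f_scale=.001)
def geom(d):
    f=d["frame"]; hsv=cv2.cvtColor(f,cv2.COLOR_BGR2HSV)
    m=((hsv[...,2]>190)&(hsv[...,1]<60)).astype(np.uint8)
    m[:,:200]=0;m[:,340:]=0;m[:130]=0;m[310:]=0
    c=max(cv2.findContours(m,0,cv2.CHAIN_APPROX_NONE)[0],key=cv2.contourArea)[:,0]
    P=ray(d,c,.022)[:,:2]; k=circle(P,.188)
    for _ in range(4):
        e=np.abs(np.hypot(*(P-k.x).T)-.188); P=P[e<.006]; k=circle(P,.188)
    return k.x, len(P), np.abs(k.fun).mean()
def bluebox(d):
    hsv=cv2.cvtColor(d["frame"],cv2.COLOR_BGR2HSV)
    m=((hsv[...,0]>105)&(hsv[...,0]<130)&(hsv[...,1]>140)).astype(np.uint8)
    m[:,:420]=0; m[:170]=0
    m=cv2.morphologyEx(m,cv2.MORPH_OPEN,np.ones((3,3)))
    c=max(cv2.findContours(m,0,cv2.CHAIN_APPROX_NONE)[0],key=cv2.contourArea)[:,0]
    P=ray(d,c,.06)[:,:2].astype(np.float32)
    return cv2.minAreaRect(P)
E
python3 - <<'E'
from h import *
d=dict(np.load("top0.npz")); s=dict(np.load("scene0.npz"))
hub,n,e=geom(d); print("hub",hub,n,e, "cap",ray(d,(250,222),.023))
# post: depth points with z .075-.09 near
def pts(d,box):
    x0,y0,x1,y1=box; v,u=np.mgrid[y0:y1,x0:x1]; z=d["depth"][y0:y1,x0:x1].ravel(); u=u.ravel();v=v.ravel()
    K=d["camera_matrix"];V=d["view"]; c=np.c_[(u-K[0,2])/K[0,0]*z,-(v-K[1,2])/K[1,1]*z,-z]; return (c-V[:3,3])@V[:3,:3]
for nm,im,b in (("top",d,(275,240,305,270)),("scene",s,(330,232,356,270))):
    p=pts(im,b); p=p[(p[:,2]>.07)&(p[:,2]<.09)]; print(nm,len(p),p.mean(0),(p.min(0)+p.max(0))/2)
# colour top of post
f=cv2.resize(d["frame"][245:270,275:302],None,fx=4,fy=4,interpolation=cv2.INTER_CUBIC); g=cv2.cvtColor(f,cv2.COLOR_BGR2GRAY); print(g[::6,::6])
# tray edge at hub side: grey blob
hsv=cv2.cvtColor(d["frame"],cv2.COLOR_BGR2HSV); m=((hsv[...,2]<175)&(hsv[...,1]<40)).astype(np.uint8);m[:,:184]=0;m[:,244:]=0;m[:175]=0;m[275:]=0
v,u=np.nonzero(m); L=[(u[v==r].max()+.5,r) for r in range(192,256)]; P=ray(d,L,.032)[:,:2]; q=np.polyfit(P[:,0],P[:,1],1); r=P[:,1]-np.polyval(q,P[:,0]); P=P[np.abs(r)<.002]; q=np.polyfit(P[:,0],P[:,1],1); print("skew from tray edge",np.arctan(q[0]),len(P))
print("box",bluebox(d))
E
```

```text
hub [0.59337199 0.1652152 ] 219 0.002718351534434517 cap [[0.59256265 0.16320034 0.023     ]]
top 83 [0.50813901 0.07178852 0.08317839] [0.50808956 0.07234835 0.08153356]
scene 76 [0.51542943 0.0710132  0.08091229] [0.51282188 0.07057339 0.07933487]
[[236 237 238 237 237 237 237 237 238 237 238 238 238 238 238 238 239 238]
 [237 237 238 237 237 237 237 238 238 238 238 238 239 238 238 238 238 238]
 [237 237 237 238 237 238 238 238 237 238 239 239 238 239 238 238 239 239]
 [237 238 238 238 238 238 237 236 233 231 233 235 237 238 239 239 239 239]
 [237 237 238 238 238 237 233 230 228 230 229 219 225 235 239 238 239 239]
 [237 237 237 238 237 226 216 227 233 238 239 225 192 212 236 239 239 239]
 [237 238 238 238 232 190 203 232 236 238 243 241 196 173 223 238 239 239]
 [232 231 230 214 186 140 202 233 236 240 243 244 204 150 195 236 239 239]
 [189 188 184 160 129 110 184 233 237 240 243 235 185 145 179 234 239 239]
 [145 144 146 142 119  90 135 197 225 230 225 190 151 146 174 233 240 239]
 [145 144 145 144 126  91  91 128 158 166 156 139 141 146 186 235 239 239]
 [146 146 147 146 136 107  84  89 100 105 116 133 141 159 212 238 239 239]
 [145 145 144 147 152 134 103  92 106 116 131 141 149 185 231 239 239 239]
 [163 167 168 183 207 205 176 150 155 149 155 174 200 226 237 239 239 239]
 [216 224 223 230 238 238 231 223 217 203 209 226 236 239 239 240 239 239]
 [238 237 238 238 238 239 239 239 238 235 237 239 239 239 239 239 239 238]
 [238 238 238 237 238 238 239 238 238 238 238 239 239 238 239 239 239 239]]
skew from tray edge 0.039229887712155534 64
box ((0.6046020984649658, -0.35770994424819946), (0.11079077422618866, 0.1552869826555252), 5.061720848083496)
```

```bash
cat >> h.py <<'E'
def pts(d,box):
    x0,y0,x1,y1=box; v,u=np.mgrid[y0:y1,x0:x1]; z=d["depth"][y0:y1,x0:x1].ravel(); u=u.ravel();v=v.ravel()
    K=d["camera_matrix"];V=d["view"]; c=np.c_[(u-K[0,2])/K[0,0]*z,-(v-K[1,2])/K[1,1]*z,-z]; return (c-V[:3,3])@V[:3,:3]
E
python3 - <<'E'
from h import *
d=dict(np.load("top0.npz"))
p=pts(d,(435,180,522,252)); p=p[(p[:,2]>.05)&(p[:,2]<.07)]
print(len(p),cv2.minAreaRect(p[:,:2].astype(np.float32)),p.min(0),p.max(0))
hsv=cv2.cvtColor(d["frame"],cv2.COLOR_BGR2HSV)
m=(hsv[212:233,240:260,2]<190); v,u=np.nonzero(m); print("cap",u.mean()+240,v.mean()+212,len(u),ray(d,(u.mean()+240,v.mean()+212),.023))
# disc edge: right-side rays, radial scan for cream->wood
hub=np.array([.593,.164]); E=[]
for a in np.deg2rad(np.r_[range(-160,20,4)]):
    r=np.linspace(.15,.21,241); P=np.c_[hub[0]+r*np.cos(a),hub[1]+r*np.sin(a),np.full(241,.022)]
    px=proj(d,P).astype(np.float32); g=cv2.remap(d["frame"],px[:,:1],px[:,1:],1)[:,0,0].astype(float)
    g=cv2.GaussianBlur(g[:,None],(1,15),0)[:,0]
    i=np.argmin(np.gradient(g)); E.append(P[i,:2])
k=circle(np.array(E),.188); print("disc",k.x,np.abs(k.fun).mean(),np.median(np.abs(k.fun)))
E
```

```text
579 ((0.6077736020088196, -0.3663750886917114), (0.11040504276752472, 0.14190033078193665), 5.3858137130737305) [ 0.54731147 -0.44051383  0.0500669 ] [ 0.66841831 -0.29178614  0.06445484]
cap 247.25 222.09615384615384 104 [[0.59225374 0.16957034 0.023     ]]
disc [0.59309894 0.16466324] 0.0005253502387003673 0.0005249190425888617
```

```bash
cat >> h.py <<'E'
HUB=np.array([.5931,.1647]); SK=.040
def post(a): # a = carousel angle
    ph=SK+np.deg2rad(225)+a; return [HUB[0]+.124*np.cos(ph),HUB[1]+.124*np.sin(ph),.070], quat(ph-np.pi)
def up(z=.22): p=state()["ee_pos"]; move_l([p[0],p[1],z],.2)
def turn(a0,a1):
    p,q=post(a0); move_to([p[0],p[1],.2],q); move_l(p,.12); close()
    print("grip",state()["finger_gap"],state()["finger_force"],state()["ft_force"])
    for a in np.linspace(a0,a1,11)[1:]:
        p,q=post(a); move_l(p,.07,q)
    print("F",state()["ft_force"]); gripper_open(); hold(.5); up(.2)
E
python3 - <<'E'
from h import *
for a in (0,np.pi/2):
    p,q=post(a); print(p,inverse_kinematics(p,q))
move_to([.30,.28,.28],quat(1.6))
turn(0,np.pi/2)
move_to([.40,-.10,.30],quat(1.4))
d=get_image("top"); np.savez("top1.npz",**d); cv2.imwrite("pics/top1.png",d["frame"]); print(state()["time"])
show(sticks(d))
E
```

```text
[np.float64(0.5089952092163293), np.float64(0.07358258033046043), 0.07] [ 7.74104785e-02 -1.05545534e-01  1.73066673e+00 -4.44089210e-16
  1.51647145e+00  8.22808642e-01]
[np.float64(0.6842174196695395), np.float64(0.08059520921632941), 0.07] [ 6.78808457e-02  3.59647001e-01  1.22624122e+00 -4.44089210e-16
  1.55570443e+00 -7.57517318e-01]
grip 0.02157563447930088 30.000014305114746 [ 0.34882116 -1.18824018  0.00534228]
F [-0.7786239  -0.12204007  1.39846859]
12.625
uv [453. 152.] c [ 0.7679 -0.3201] yaw 1.817 L 0.0568 w 0.0163 ends [0.0133 0.0112]
uv [428. 211.] c [ 0.6305 -0.256 ] yaw -0.18 L 0.1209 w 0.0194 ends [0.0095 0.0194]
uv [356. 212.] c [ 0.6266 -0.084 ] yaw 0.283 L 0.0914 w 0.0191 ends [0.0099 0.0192]
uv [405. 281.] c [ 0.4599 -0.1969] yaw 2.849 L 0.1958 w 0.0356 ends [0.0295 0.0279]
uv [365. 275.] c [ 0.4662 -0.1057] yaw -3.121 L 0.1517 w 0.0191 ends [0.0192 0.0101]
uv [458. 295.] c [ 0.4305 -0.3172] yaw 1.472 L 0.2419 w 0.1501 ends [0.0895 0.0359]
uv [521. 306.] c [ 0.4097 -0.4677] yaw -0.185 L 0.1246 w 0.0293 ends [0.0247 0.0346]
```

View pics/top1.png

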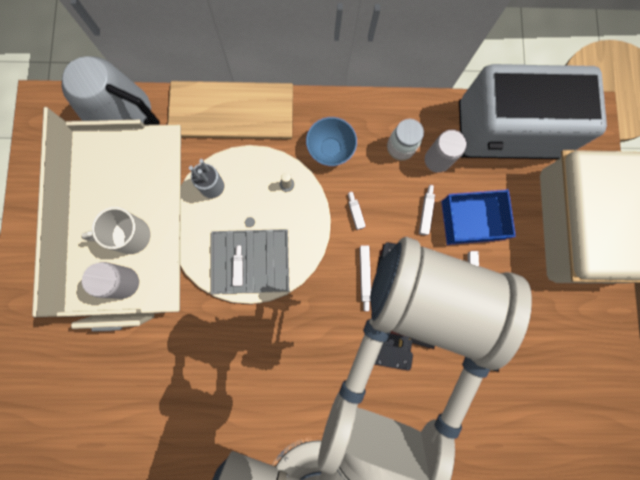

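The carousel is turned out: the tray spans about (212..288, 230..293), with a single stray at (238,266). Next I measure it and move it to the box.

```bash
cat >> h.py <<'E'
TD=np.pi+SK; TX=np.array([np.cos(TD),np.sin(TD)]); TY=np.array([-TX[1],TX[0]])
def bay(y,x=.092): return HUB+TX*x+TY*y
def intray(c): return (c-HUB)@TX-.092,(c-HUB)@TY
def park(): move_to([.2,.32,.28],quat(1.6))
E
python3 - <<'E'
from h import *
d=dict(np.load("top1.npz"))
S=sticks(d,.027,(215,233,286,293),thr=165); show(S)
for s in S: print("tray frame",intray(s["c"]))
hsv=cv2.cvtColor(d["frame"],cv2.COLOR_BGR2HSV); m=((hsv[...,2]<175)&(hsv[...,1]<40)).astype(np.uint8); m[:,:205]=0;m[:,292:]=0;m[:229]=0;m[295:]=0
c=max(cv2.findContours(m,0,1)[0],key=cv2.contourArea)[:,0]; r=cv2.minAreaRect(ray(d,c,.032)[:,:2].astype(np.float32)); print("tray",r,"pred",bay(0))
print(bluebox(d)); p=pts(d,(435,180,522,252)); p=p[(p[:,2]>.05)&(p[:,2]<.07)]; print(cv2.minAreaRect(p[:,:2].astype(np.float32)))
E
```

```text
uv [238. 267.] c [0.4904 0.1851] yaw 0.019 L 0.0923 w 0.0185 ends [0.0104 0.0203]
tray frame (np.float64(0.009834461841257441), np.float64(-0.024485179759700056))
tray ((0.4995158016681671, 0.16179761290550232), (0.144906148314476, 0.17747844755649567), 1.4191477298736572) pred [0.50117359 0.16102098]
((0.6044304370880127, -0.35770416259765625), (0.1107960194349289, 0.15521745383739471), 5.06713342666626)
((0.608116090297699, -0.3666060268878937), (0.1107710748910904, 0.14234767854213715), 5.151721477508545)
```

```bash
sed -i 's/SK=.040/SK=.032/' h.py
cat >> h.py <<'E'
def pick(c,th,z,off=-.011):
    g=np.array(c)+off*np.array([np.cos(th),np.sin(th)])
    move_to([g[0],g[1],.16],quat(th)); move_l([g[0],g[1],z],.12); close(); up(.2)
    s=state(); print("gap",s["finger_gap"],"F",s["finger_force"],"t",s["time"]); return s["finger_gap"]>.012
def place(c,th,z,off=-.011):
    g=np.array(c)+off*np.array([np.cos(th),np.sin(th)])
    move_to([g[0],g[1],.2],quat(th)); move_l([g[0],g[1],z+.02],.15)
    print("held",state()["finger_gap"]); move_l([g[0],g[1],z],.05)
    print("ft",state()["ft_force"].round(2)); gripper_open(); move_l([g[0],g[1],.2],.15)
E
python3 - <<'E'
from h import *
if pick([.4904,.1851],.025,.053):
    place([.608,-.3665],.092,.035)
park()
d=get_image("top"); np.savez("top2.npz",**d); cv2.imwrite("pics/c2.png",cv2.resize(d["frame"][140:330,180:530],None,fx=2.2,fy=2.2)); show(sticks(d))
E
```

```text
gap 0.01965879329406157 F 29.99760389328003 t 17.3417
held 0.019762184489249743
ft [-0.18 -1.09  0.06]
uv [453. 152.] c [ 0.7678 -0.3201] yaw 1.819 L 0.0568 w 0.0163 ends [0.0133 0.0112]
uv [428. 211.] c [ 0.6305 -0.256 ] yaw -0.18 L 0.1209 w 0.0194 ends [0.0095 0.0194]
uv [356. 212.] c [ 0.6266 -0.084 ] yaw 0.282 L 0.0914 w 0.0191 ends [0.0099 0.0191]
uv [476. 221.] c [ 0.6079 -0.3685] yaw 0.084 L 0.0915 w 0.0187 ends [0.0092 0.0191]
uv [365. 276.] c [ 0.4663 -0.106 ] yaw -3.113 L 0.1518 w 0.0191 ends [0.0191 0.0102]
uv [474. 275.] c [ 0.4712 -0.3589] yaw 3.106 L 0.1225 w 0.0198 ends [0.0183 0.0098]
uv [437. 280.] c [ 0.468  -0.2718] yaw 0.03 L 0.1212 w 0.0194 ends [0.0094 0.0193]
```

View pics/c2.png

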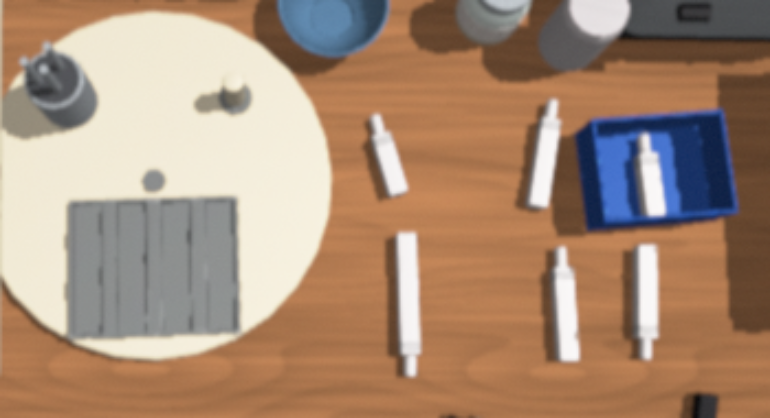

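The stray lies in the box, upright at (650,178) in the crop. Now I load the first two mediums. The one beside the box gets an offset grasp so the finger clears the wall.

```bash
cat >> h.py <<'E'
def look(n):
    park(); d=get_image("top"); np.savez(n+".npz",**d); return d
def near(l,L=.12,c=None):
    l=[s for s in l if abs(s["L"]-L)<.008]; return l if c is None else min(l,key=lambda s:np.hypot(*(s["c"]-c)))
E
python3 - <<'E'
from h import *
m=near(sticks(dict(np.load("top2.npz"))),c=[.468,-.2718])
if pick(m["c"],m["yaw"],.026): place(bay(.069),SK-.003,.054)
d=look("top3"); S=sticks(d); show(S)
m=near(S,c=[.6305,-.256])
if np.hypot(*(m["c"]-[.6305,-.256]))<.004:
    th=m["yaw"]; c=m["c"]+.015*np.array([-np.sin(th),np.cos(th)])
    if pick(c,th,.026,-.035): place(bay(-.023),SK-.003,.054,-.035)
d=look("top4"); show(sticks(d)); T=sticks(d,.027,(215,233,286,293),thr=165); show(T)
for s in T: print(intray(s["c"]))
cv2.imwrite("pics/c4.png",cv2.resize(d["frame"][140:330,180:530],None,fx=2.2,fy=2.2))
E
```

```text
gap 0.019498091542055854 F 29.996522068977356 t 31.9583
held 0.019796634778954155
ft [ 0.52 -0.39 -0.16]
uv [453. 152.] c [ 0.7678 -0.3198] yaw 1.81 L 0.0562 w 0.0163 ends [0.0136 0.0112]
uv [428. 211.] c [ 0.6305 -0.256 ] yaw -0.18 L 0.121 w 0.0194 ends [0.0095 0.0194]
uv [356. 212.] c [ 0.6266 -0.084 ] yaw 0.283 L 0.0914 w 0.0191 ends [0.0099 0.0192]
uv [476. 221.] c [ 0.6079 -0.3685] yaw 0.083 L 0.0914 w 0.0187 ends [0.0093 0.0192]
uv [468. 266.] c [ 0.4908 -0.3445] yaw 3.062 L 0.1226 w 0.0191 ends [0.0193 0.0095]
uv [365. 276.] c [ 0.4665 -0.106 ] yaw -3.113 L 0.1512 w 0.0192 ends [0.019  0.0102]
gap 0.019533637104622675 F 29.988028407096863 t 44.4
held 0.019867272182282434
ft [-0.61 -0.28 -0.08]
uv [453. 152.] c [ 0.7678 -0.3198] yaw 1.813 L 0.0562 w 0.0163 ends [0.0136 0.0112]
uv [356. 212.] c [ 0.6266 -0.084 ] yaw 0.283 L 0.0914 w 0.0191 ends [0.0098 0.0192]
uv [476. 221.] c [ 0.6079 -0.3685] yaw 0.083 L 0.0914 w 0.0187 ends [0.0092 0.0192]
uv [468. 266.] c [ 0.4908 -0.3445] yaw 3.062 L 0.1226 w 0.0191 ends [0.0193 0.0095]
uv [365. 276.] c [ 0.4665 -0.106 ] yaw -3.114 L 0.1512 w 0.0192 ends [0.019  0.0102]
uv [238. 262.] c [0.5022 0.1841] yaw 0.026 L 0.1226 w 0.0205 ends [0.0103 0.0199]
uv [279. 262.] c [0.5037 0.0924] yaw 0.029 L 0.1218 w 0.0202 ends [0.0108 0.019 ]
uv [273. 292.] c [0.4302 0.1071] yaw 1.608 L 0.06 w 0.0023 ends [0.0028 0.0017]
(np.float64(-0.0017233999499028096), np.float64(-0.022261805325243668))
(np.float64(-0.00034339431763140416), np.float64(0.06935378402686561))
(np.float64(0.07264472725925464), np.float64(0.05236671609487374))
```

View pics/c4.png

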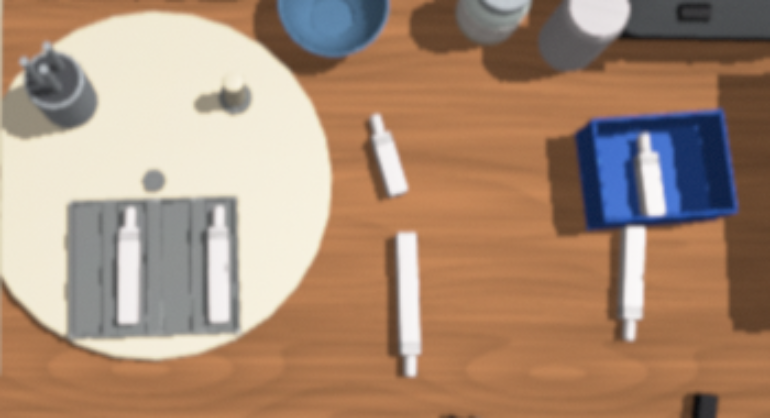

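The remaining medium was knocked to (468,266) and still measures 122 mm. The other two sit well in bays +69 and -23. The third goes into the middle bay, gripped high so the fingers open above its neighbours.

Run:
```python
from h import *
m=near(sticks(dict(np.load("top4.npz"))),c=[.4908,-.3445])
if pick(m["c"],m["yaw"],.032): place(bay(.023),SK-.003,.0675)
d=look("top5"); show(sticks(d)); T=sticks(d,.027,(215,233,286,293),thr=165); show(T)
for s in T: print(intray(s["c"]))
cv2.imwrite("pics/c5.png",cv2.resize(d["frame"][140:330,180:530],None,fx=2.2,fy=2.2))
p=pts(d,(215,233,288,293)); p=p[p[:,2]>.042]
for y in(-.023,.023,.069):
    k=np.abs((p[:,:2]-HUB)@TY-y)<.012; print(y,np.percentile(p[k,2],[10,50,90,99]).round(4))
```

```text
gap 0.019529348672088467 F 29.999623596668243 t 56.925
held 0.019413481313264983
ft [ 1.35  1.02 -0.72]
uv [453. 152.] c [ 0.7679 -0.3201] yaw 1.817 L 0.0568 w 0.0163 ends [0.0133 0.0112]
uv [356. 212.] c [ 0.6266 -0.084 ] yaw 0.282 L 0.0914 w 0.0191 ends [0.0099 0.0192]
uv [476. 221.] c [ 0.608  -0.3685] yaw 0.083 L 0.0914 w 0.0187 ends [0.0092 0.0191]
uv [365. 276.] c [ 0.4665 -0.106 ] yaw -3.113 L 0.1512 w 0.0192 ends [0.019  0.0102]
uv [238. 262.] c [0.5022 0.1841] yaw 0.026 L 0.1226 w 0.0205 ends [0.0103 0.0197]
uv [259. 262.] c [0.5024 0.1383] yaw 0.031 L 0.1233 w 0.019 ends [0.0108 0.0194]
uv [279. 262.] c [0.5037 0.0925] yaw 0.029 L 0.1218 w 0.0202 ends [0.0108 0.019 ]
uv [273. 292.] c [0.4304 0.1071] yaw 1.597 L 0.06 w 0.0035 ends [0.0029 0.0017]
(np.float64(-0.0017239878099273576), np.float64(-0.022260853136559528))
(np.float64(-0.0004947429900694078), np.float64(0.023436356165158878))
(np.float64(-0.00034349374778712416), np.float64(0.06934413161060768))
(np.float64(0.07242876002537399), np.float64(0.05236753967296777))
-0.023 [0.0445 0.0469 0.0493 0.0507]
0.023 [0.0438 0.047  0.0495 0.0515]
0.069 [0.044  0.0468 0.0494 0.0516]
```

View pics/c5.png

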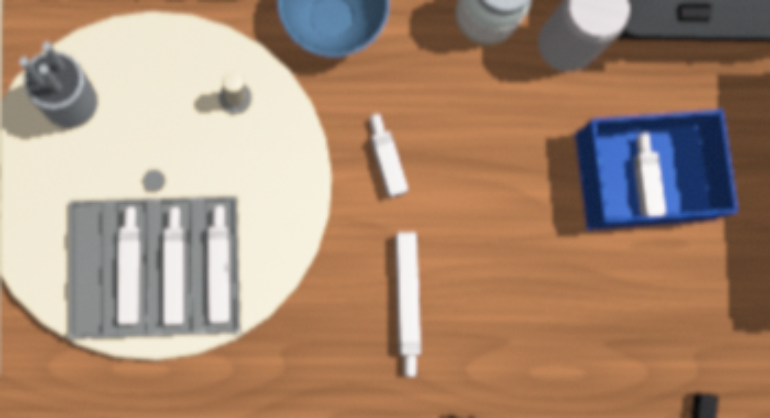

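All three lie flat in their bays, with tops at 47 mm and necks toward the hub. Now I turn the carousel back.

```bash
sed -i 's/move_l(p,.07,q)/move_l(p,.055,q)/' h.py
python3 - <<'E'
from h import *
move_to([.45,0,.25],quat(1.4)); turn(np.pi/2,0)
move_to([.36,.1,.28],quat(1.4)); d=look("top6"); cv2.imwrite("pics/c6.png",cv2.resize(d["frame"][130:330,160:530],None,fx=2.1,fy=2.1)); print(state()["time"])
show(sticks(d)); T=sticks(d,.027,(182,180,246,270),thr=165); show(T)
p=pts(d,(270,235,305,275)); p=p[(p[:,2]>.07)&(p[:,2]<.09)]; print("post",p.mean(0))
E
```

```text
grip 0.02140128482327916 30.000012516975403 [ 0.86038893  0.66894309 -1.04993798]
F [ 5.68500048  4.48601583 -4.14117425]
79.1667
uv [453. 152.] c [ 0.7678 -0.3198] yaw 1.816 L 0.0562 w 0.0163 ends [0.0136 0.0112]
uv [356. 212.] c [ 0.6266 -0.084 ] yaw 0.283 L 0.0912 w 0.019 ends [0.0098 0.0192]
uv [476. 221.] c [ 0.6079 -0.3685] yaw 0.083 L 0.0914 w 0.0187 ends [0.0092 0.0191]
uv [365. 276.] c [ 0.4665 -0.106 ] yaw -3.113 L 0.1512 w 0.0192 ends [0.019  0.0102]
uv [222. 232.] c [0.5829 0.1853] yaw -2.664 L 0.21 w 0.0095 ends [0.1326 0.1283]
uv [206. 210.] c [0.616  0.2555] yaw -1.566 L 0.1232 w 0.0196 ends [0.0106 0.0196]
uv [205. 229.] c [0.5706 0.2547] yaw -1.561 L 0.1202 w 0.0197 ends [0.0104 0.0206]
uv [206. 249.] c [0.5244 0.2526] yaw -1.552 L 0.1192 w 0.0193 ends [0.0102 0.0198]
post [0.50634189 0.07354632 0.0829766 ]
```

View pics/c6.png

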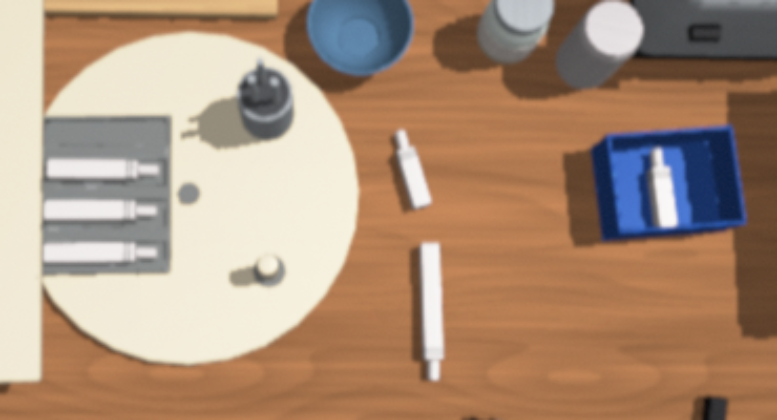

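Run:
```python
from h import *
for n in("top0","top6"):
    d=dict(np.load(n+".npz"))
    p=pts(d,(270,235,305,275)); p=p[(p[:,2]>.07)&(p[:,2]<.09)]; print(n,len(p),p.mean(0))
    hsv=cv2.cvtColor(d["frame"],cv2.COLOR_BGR2HSV); m=((hsv[...,2]<175)&(hsv[...,1]<40)).astype(np.uint8);m[:,:184]=0;m[:,244:]=0;m[:175]=0;m[275:]=0
    v,u=np.nonzero(m); P=ray(d,[(u[v==r].max()+.5,r) for r in range(190,258)],.032)[:,:2]; q=np.polyfit(P[:,0],P[:,1],1); k=np.abs(P[:,1]-np.polyval(q,P[:,0]))<.002; print(np.arctan(np.polyfit(*P[k].T,1)[0]))
a,b=(dict(np.load(n+".npz"))["frame"][235:275,270:305].astype(np.float32).mean(2) for n in("top0","top6"))
print(cv2.phaseCorrelate(a,b), np.abs(a-b).mean())
```

```text
top0 83 [0.50813901 0.07178852 0.08317839]
0.037131351071279205
top6 81 [0.50634189 0.07354632 0.0829766 ]
0.033327629702437
((-0.6866986787613314, 0.7813313665761719), 0.9017626384894053) 4.363571
```

Run:
```python
from h import *
hold(1); d=get_image("top")
a=dict(np.load("top0.npz"))["frame"]; 
for n,b in (("post",(235,275,270,305)),("straw",(150,205,262,305)),("fixed bowl",(110,170,300,360))):
    y0,y1,x0,x1=b; g=lambda f:f[y0:y1,x0:x1].astype(np.float32).mean(2); print(n,cv2.phaseCorrelate(g(a),g(d["frame"]),cv2.createHanningWindow((x1-x0,y1-y0),5)))
```

```text
post ((-0.6817083172463967, 0.7094478840141107), 0.8871503028604719)
straw ((1.1563923459061272, 0.558903080432998), 0.9294615611323603)
fixed bowl ((-0.07309298428261357, -0.02555439865375675), 0.9141490379969279)
```

It has settled about 0.018 rad past its starting stop position, so I nudge it back.

Run:
```python
from h import *
move_to([.36,.1,.28],quat(1.0))
p,q=post(0); move_to([p[0],p[1],.2],q); move_l(p,.12); close(); print(state()["ft_force"])
p,q=post(.02); move_l(p,.02,q); print(state()["ft_force"]); gripper_open(); hold(.5); up(.2)
move_to([.36,.1,.28],quat(1.4)); d=look("top7")
a=dict(np.load("top0.npz"))["frame"]
for n,b in (("post",(235,275,270,305)),("straw",(150,205,262,305))):
    y0,y1,x0,x1=b; g=lambda f:f[y0:y1,x0:x1].astype(np.float32).mean(2); print(n,cv2.phaseCorrelate(g(a),g(d["frame"]),cv2.createHanningWindow((x1-x0,y1-y0),5)))
show(sticks(d,.027,(182,180,246,270),thr=165)); show(sticks(d)); print(state()["time"])
```

```text
[-0.03864437 -0.32070184 -0.08312527]
[-0.38183526 -0.65917403  0.32815156]
post ((-0.0638533492969593, 0.1488655810586792), 0.9610358741548326)
straw ((0.6255035822264965, 0.11780006417445321), 0.873545552359687)
uv [222. 229.] c [0.5843 0.1843] yaw -2.661 L 0.2091 w 0.0094 ends [0.1329 0.128 ]
uv [206. 210.] c [0.6148 0.256 ] yaw -1.551 L 0.1219 w 0.0193 ends [0.0105 0.0198]
uv [206. 230.] c [0.5687 0.2543] yaw -1.552 L 0.1204 w 0.0189 ends [0.0103 0.0206]
uv [206. 250.] c [0.5229 0.252 ] yaw -1.547 L 0.1201 w 0.0189 ends [0.0098 0.0204]
uv [453. 152.] c [ 0.7679 -0.3201] yaw 1.817 L 0.0568 w 0.0163 ends [0.0133 0.0112]
uv [356. 212.] c [ 0.6267 -0.084 ] yaw 0.283 L 0.0912 w 0.0191 ends [0.0098 0.0192]
uv [476. 221.] c [ 0.6079 -0.3685] yaw 0.083 L 0.0914 w 0.0187 ends [0.0091 0.0191]
uv [365. 276.] c [ 0.4663 -0.106 ] yaw -3.114 L 0.1518 w 0.0192 ends [0.0193 0.0101]
88.775
```

The carousel is back at its original stop pose, the cartridges are in place and the arm is clear.

```bash
python3 -c "
from bench import *
print(job_done())"
```

```text
the job is handed in; nothing more can be done
None
```

I've handed the job in: all three medium cartridges lie flat in the tray with their necks toward the hub, the one stray short is in the blue box, and the carousel is back at its shelf stop; the verdict wasn't shown.

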